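Clamp a reagent jar and unscrew its tight lid

ROBOT

A 6-joint arm with a two-finger parallel gripper is mounted at the origin on the work surface; the furniture and walls round the work are solid. World frame = base frame: x ahead of the robot, y to its left, z up, the work surface at z = 0. Lengths are in m, angles in rad, forces in N, time in s.
With the tool pointing down it reaches from about 0.275 to 0.975 m from the base axis. Payload 8.4 kg.
Tool frame: the origin (TCP) lies midway between the tips of the shut fingers; the grasp point (between the pads) lies 19 mm behind it; z points along the fingers, y is the line along which they close (so a half turn about z gives the same grasp; the last joint's range is limited). The gripper opens to 92 mm and grips with 3 to 60 N. Pads are 20 mm wide; open, the fingers measure 128 mm over their backs; the gripper's body (75 mm by 189 mm) begins 69 mm behind the grasp point.
Start: joints at [1.196, 0.353, 1.633, -0, 1.155, -0.002], TCP at [0.228, 0.582, 0.176] pointing down, gripper open.
Joint ranges: [-2.63, 2.63], [-0.92, 2.1], [0.06, 2.66], [-1.3, 4.44], [0, 2.69], [-3.02, 3.02]. Speed limits (rad/s): [2.22, 2.22, 2.79, 3.14, 3.14, 3.14].

INTERFACE

Orientations are given as a unit quaternion [w, x, y, z].
In Python, from station import env gives the robot as it stands. The module is installed in compiled form; this text tells all that it offers.
- The arm moves only by the tool send_rows, never from a script. Its arguments are lists of equal length, an entry for each row: "offset": the shift along the world's x, y, z normalised to -1 to 1, where 1 is 50 cm, a list of three; "angular": the turn, a rotation vector about the world's x, y, z normalised to -1 to 1, where 1 is 1.5 rad, a list of three; "gripper": the gripper command: -1 is fully open, 1 is shut, values between are in proportion. A call has 1 to 20 rows; each row shifts and turns the commanded pose from where the row before left it; what a row does not reach is not made up. A row lasts 1/10 s, in which the tool goes at most 50 mm and 8.59 degrees, less where a joint would pass 70% of its speed; a pose out of reach is approached as far as the arm can. A call with a number of a shift or a turn outside -1 to 1 is refused whole. A call with a gripper value outside its range is refused whole. The fingers move at their own pace and stop on an object; the grip force is fixed at half the most. Time passes only in rows, so rows that do not move let the fingers close. It gives the time, the measured TCP pose, the force, the opening and the grip force at its end, in the units of the state.
- env.get_state(): the state, without advancing time (a new reading comes with each control period).
- env.camera(name): name is "side" or "top" or "wrist"; returns the picture (480x640x3 uint8, blue, green, red); there is no depth.
- env.camera_params(name): a dict with "fx", "fy", "cx", "cy" (pixels), "k1" (the pictures are not rectified: a ray, as slopes to the right and down, at radius r is drawn at 1 + k1 r^2 times it, then the intrinsics apply), "R" (3x3) and "t" (3): a world point X has camera coordinates R X + t. Camera axes: x right, y down, z forward; pixel columns grow to the right and rows downward; lengths in m; the calibration is good to about 2 mm. A picture is of the moment at which its call begins: read the wrist's pose just before it. camera_params takes no time and is no camera call; for the wrist camera it gives the pose at the moment of the call.
- env.sign_off(): hands the job in; it is judged then, once.
The state is a dict: "clock": time; "q": joint angles; "qd": joint speeds; "tau": joint torques, N m; "tcp_pos": TCP position; "tool_rot": TCP orientation; "ft_force": force on the tool from outside, world axes, zero at the start; "ft_torque": the same for the moment, N m; "finger_gap": finger opening in m; "grasp_force": force on a finger pad.
Only numpy, scipy, OpenCV 4.12 (cv2) and the standard library are available. Lean on these libraries where they do the work, as an engineer would, in place of code of your own. Each camera call takes 0.05 s, during which the arm holds its last target. There are 200 camera calls.

TASK

Gently slide the carriage of the bench clamp towards the jar by its orange paddle until the sprung pad presses the jar into the V jaw and has sunk about half-way into the carriage, never hard against its stop, so that the jar cannot turn. Then grip the white lid, unscrew it anticlockwise (seen from above) and stop turning once the thread lets go, by about a quarter turn. Raise the lid straight up and finish while holding it about a centimetre above the mouth of the jar, which stays upright in the clamp; leave the green-banded jar and the dropper bottles alone.

Things in the scene. Friction and masses are not known exactly. Their poses are not given: they have to be found in the camera images.
- vise: Fixed bench clamp: dark steel base plate 94 x 236 mm and 8 mm thick with a grey V jaw (58 mm high) lined with rubber and a blue sliding carriage. Origin on the worktop below the place where the jar's axis lies once it is pressed into the V; +y runs along the clamp from the carriage to the V jaw (the clamping direction), z up. The base plate reaches from y = -168 to +68 mm.
- clamp_grip (a point): Point to grip on the orange upright paddle of the carriage: on its middle plane, 70 mm above the worktop. The paddle is 14 mm thick along the clamp's y, 40 mm wide along its x, its top 88 mm above the worktop; the carriage in front of it (towards the jar) is 43 mm high. With the jar clamped it stands about 90 mm from the jar's axis.
- clamp (a joint): Travel of the carriage towards the V jaw, 0 to 0.055 m; it starts between 0 and 0.012. It slides against a steady friction of 13 N and stays where it is left. The pad, unsprung, first presses the fully seated jar at 0.035.
- pad (a joint): How far the sprung rubber pad (36 x 36 mm) on the front of the carriage is pushed back into it: 0 (free) to 0.014 m (its hard stop). Spring 0.9 N per mm. Sunk about half-way (6 to 10 mm, 5.5 to 9 N) it braces the jar well; the thin jar must not be pressed with more than 16 N.
- jar_middle (a point): Point on the axis of the white round plastic reagent jar (grey band, 50 mm across, 98 mm high with its lid, 0.1 to 0.22 kg), 36 mm above its base; z points up along the jar. The jar stands loose on the 8 mm base plate, at first 8 to 16 mm short of the V jaw. Its mouth is 93 mm above its base. Not braced, it would turn with the lid.
- lid_center (a point): Centre of the jar's ribbed white round lid, 48 mm across and 26 mm high; with the lid on, 85 mm above the jar's base. The lid goes 21 mm down over the neck. x and y turn with the lid.
- jar_lid (a joint): How far the lid is raised along the jar's axis, 0 (down) to 0.09 m. The thread blocks it until the lid is unscrewed; above 0.021 the lid is clear of the mouth. Let go, an unscrewed lid falls back.
- jar_lid_turn (a joint): How far the lid is unscrewed, rad, relative to the jar: 0 fully tight, growing anticlockwise seen from above; it starts between 0 and 0.25. It turns against a steady 0.09 N m. The thread lets go at about 1.1; the lid must not be turned beyond 1.95.
- green_jar_mid (a point): Middle of the bystanding reagent jar with a green band, 70 mm across and 136 mm high, 68 mm above its base.
- dropper_a_mid (a point): Middle of a bystanding white dropper bottle with a yellow band, 27 mm across and 85 mm high, 42 mm above its base.
- dropper_b_mid (a point): Middle of a bystanding white dropper bottle with a red band, 27 mm across and 76 mm high, 38 mm above its base.
Not all that is in view belongs to the job. Leave any black, brown or purple look-alike of the part that bears jar_middle alone.

How it is judged:
On the way, in this order (a step that is already met when the one before it is completed fails the run):
1. the jar is braced: the pad presses it with at least 3.5 N while the lid is still screwed on (contact force between pad and jar above 3.5 N and value of joint jar_lid_turn below 0.5 rad), for 0.3 s.
2. with the jar still braced, the lid is turned until the thread lets go, still down on the jar (contact force between pad and jar above 2.5 N and value of joint jar_lid_turn above 1.05 rad and value of joint jar_lid below 0.012 m), for 0.05 s.
At the end, for the whole second after the job is handed in: The fingers hold the unscrewed lid still, raised 23 to 50 mm from its closed place (its lower edge 2 to 29 mm above the mouth), while the jar stands upright (within 0.1 rad), not lifted by more than 6 mm, within 10 mm of its seat in the V jaw and is still pressed by the pad with at least 2.5 N (value of joint jar_lid between 0.023 and 0.05 m and value of joint jar_lid_turn above 1 rad and contact force between the fingers and jar_lid above 1 N and linear speed of jar_lid below 0.02 m/s and contact force between pad and jar above 2.5 N and angle between jar_middle's own z axis and vertical below 0.1 rad and height (world z) of jar_middle below 0.05 m and horizontal distance between jar_middle and vise below 0.01 m); the arm keeps its last pose, push and grip.
It fails at once if the pad presses the thin jar with more than 16 N (contact force between pad and jar above 16 N).
It fails at once if the lid is turned far beyond the release of the thread (over 1.95 rad) (value of joint jar_lid_turn above 1.95 rad).
It fails at once if the jar is lifted off the clamp's base or tipped (height (world z) of jar_middle above 0.056 m or angle between jar_middle's own z axis and vertical above 0.25 rad).
It fails at once if a bystanding bottle or jar is pushed away (distance of any of green_jar_mid, dropper_a_mid, dropper_b_mid from where it was at the start of the episode above 0.02 m).
It also fails if it takes over 51 s, if anything falls off the work surface, if the arm or the gripper's body presses on something with over 40 N, if the wrist force passes 120 N, or if a joint passes its speed limit or range.

## Working session

There is one attempt and no reset: what is moved stays moved. The work goes in short steps, Python scripts to look and compute and a tool call to move; the robot and the scene stay as the last step left them, time stands still between calls to the robot, and variables do not carry over. Pictures are saved under pics/ and viewed, at most 10 in all, crops included, and the job is handed in when it is done.

Besides the shell and the picture viewer there is one more tool, called after "Emit:" as name(argument=value, ...) on one line, values as JSON. send_rows: Moves the arm, as the interface text tells. Its arguments: {"type":"object","properties":{"offset":{"type":"array"},"angular":{"type":"array"},"gripper":{"type":"array"}},"required":["offset","angular","gripper"]}

```bash
mkdir -p pics; python3 - <<'E'
from station import env
import cv2,numpy as np
s=env.get_state();print(s)
for n in("top","side"):
    p=env.camera_params(n);print(n,p)
    cv2.imwrite(f"pics/{n}0.png",env.camera(n))
E
```

```text
{'clock': 0.0, 'q': array([ 1.19561324e+00,  3.53642445e-01,  1.63411658e+00, -9.98113238e-06,
        1.15518751e+00, -2.40899596e-03]), 'qd': array([-1.48838370e-05,  4.06842962e-04,  1.07587223e-03,  5.16090478e-04,
       -9.34081009e-04, -9.11027387e-04]), 'tau': array([ 6.42819450e-04, -5.93843544e+01, -3.34209609e+01,  6.95350952e-02,
        2.37861177e-02, -1.74619531e-04]), 'tcp_pos': array([0.22743733, 0.58157295, 0.1749748 ]), 'tool_rot': array([-1.22562577e-04,  1.85307710e-01,  9.82680311e-01, -6.65768646e-04]), 'ft_force': array([-0.5412169,  1.0240404,  0.5772369]), 'ft_torque': array([-0.02463801,  0.01949999,  0.03816634]), 'grasp_force': 0.0, 'finger_gap': 0.09175215560727541}
top {'fx': 618.0055653051453, 'fy': 618.0055653051453, 'cx': 317.15945518775146, 'cy': 247.65753013033083, 'k1': -0.08033253218638091, 'R': array([[ 0.01786247, -0.99956519,  0.02345985],
       [-0.99440001, -0.02020477, -0.10373233],
       [ 0.10416123, -0.02147556, -0.99432854]]), 't': array([-0.12376342,  0.52293819,  1.1191913 ])}
side {'fx': 478.4901393466733, 'fy': 478.4901393466733, 'cx': 321.9202018396309, 'cy': 240.52585356865933, 'k1': -0.09936968910093859, 'R': array([[-8.17165024e-01, -5.76403754e-01,  1.86973945e-04],
       [-3.45400144e-01,  4.89412498e-01, -8.00733506e-01],
       [ 4.61454291e-01, -6.54395995e-01, -5.99020716e-01]]), 't': array([0.37902785, 0.33021964, 0.58306846])}
```

View pics/top0.png

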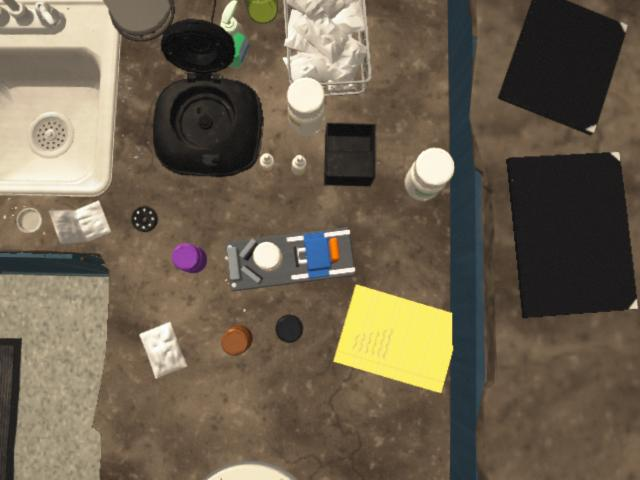

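View pics/side0.png

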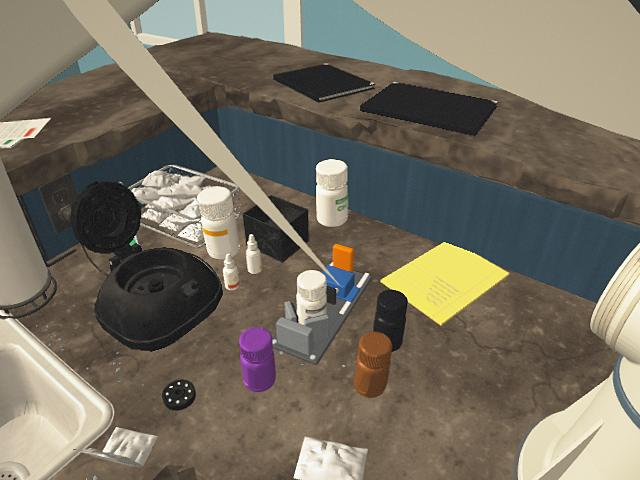

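The jar in the clamp, top (267,256) and side (312,290), is white with a grey band, so it fits. The others do not: white jars at (306,100) with an orange band and (433,165) with a green band, purple (188,258), brown (236,340) and black (289,328). I'll enlarge the clamp to confirm.

```bash
cat > h.py <<'E'
import numpy as np,cv2
from station import env
def cast(n,uv,z,p=None):
    p=p or env.camera_params(n)
    x=np.array([(uv[0]-p['cx'])/p['fx'],(uv[1]-p['cy'])/p['fy']]);s=x.copy()
    for _ in range(20): s=x/(1+p['k1']*(s@s))
    d=p['R'].T@np.array([*s,1]);c=-p['R'].T@p['t']
    return c+d*(z-c[2])/d[2]
def proj(n,X,p=None):
    p=p or env.camera_params(n)
    c=p['R']@np.array(X)+p['t'];s=c[:2]/c[2];s=s*(1+p['k1']*(s@s))
    return s*p['fx']+[p['cx'],p['cy']]
E
python3 - <<'E'
import cv2,numpy as np
a=cv2.imread('pics/top0.png')[222:297,217:362];b=cv2.imread('pics/side0.png')[235:365,265:380]
a=cv2.resize(a,(580,300),interpolation=cv2.INTER_CUBIC)
cv2.imwrite('pics/crop.png',np.vstack([cv2.resize(a,(580,300)),cv2.copyMakeBorder(cv2.resize(b,(265,300),interpolation=cv2.INTER_CUBIC),0,0,0,315,cv2.BORDER_CONSTANT)]))
E
```

```text
(no output)
```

View pics/crop.png

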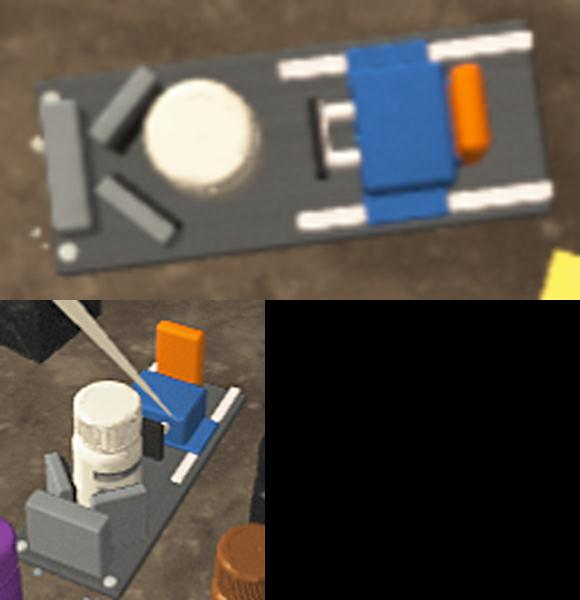

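The crop confirms it: the white jar with the grey band stands between the V jaw and the carriage, with the orange paddle behind. Next I'll work out the poses from these pixels.

```bash
python3 - <<'E'
from h import *
f=lambda u,v,z:cast('top',(217+(u+.5)/4-.5,222+(v+.5)/4-.5),z)
C=np.array([f(38,80,.008),f(60,272,.008),f(552,212,.008),f(530,20,.008)])
L=np.array([[.047,.068],[-.047,.068],[-.047,-.168],[.047,-.168]])
# clamp x to the right of +y ; test both pairings by orientation
for sgn in(1,-1):
    l=L*[sgn,1]; lc=l-l.mean(0);cc=C[:,:2]-C[:,:2].mean(0)
    U,S,V=np.linalg.svd(lc.T@cc);R=V.T@np.diag([1,np.linalg.det(V.T@U.T)])@U.T
    o=C[:,:2].mean(0)-R@l.mean(0)
    e=(R@l.T).T+o-C[:,:2]
    print(sgn,'org',o,'R',R,'err mm',np.abs(e).max()*1e3)
    if np.abs(e).max()<.01:
        for nm,X in(('lid',f(198,132,.106)),('paddle',f(470,113,.088)),('pad1',f(465,66,.088)),('pad2',f(476,162,.088))):
            print(nm,X,'clamp frame',R.T@(X[:2]-o))
for nm,p,z in(('green',(436,158),.136),('dA',(299,158),.085),('dB',(266,155),.085)):print(nm,cast('top',p,z))
E
```

```text
1 org [ 0.49966885 -0.01479964] R [[ 0.99006255 -0.14062766]
 [ 0.14062766  0.99006255]] err mm 1.9588819195436313
lid [ 0.50321558 -0.02415973  0.106     ] clamp frame [ 0.0021952  -0.00976585]
paddle [ 0.51566955 -0.14243215  0.088     ] clamp frame [-0.00210697 -0.12861431]
pad1 [ 0.53646376 -0.13991189  0.088     ] clamp frame [ 0.01883503 -0.12904334]
pad2 [ 0.49408171 -0.14539756  0.088     ] clamp frame [-0.02389729 -0.1285144 ]
-1 org [ 0.49957141 -0.01481358] R [[ 0.9897838  -0.14257641]
 [ 0.14257641  0.9897838 ]] err mm 92.36540108590846
green [ 0.67357194 -0.3136418   0.136     ]
dA [ 0.68039998 -0.07705773  0.085     ]
dB [ 0.68458349 -0.01774504  0.085     ]
```

Emit:
send_rows(offset=[[0.029, -0.0724, 0.006], [0.029, -0.0724, 0.006], [0.029, -0.0724, 0.006], [0.029, -0.0724, 0.006], [0.029, -0.0724, 0.006], [0.029, -0.0724, 0.006], [0.029, -0.0724, 0.006], [0.029, -0.0724, 0.006], [0.029, -0.0724, 0.006], [0.029, -0.0724, 0.006], [0.029, -0.0724, 0.006], [0.029, -0.0724, 0.006], [0.029, -0.0724, 0.006], [0.029, -0.0724, 0.006], [0.029, -0.0724, 0.006], [0.029, -0.0724, 0.006], [0.029, -0.0724, 0.006], [0.029, -0.0724, 0.006], [0.029, -0.0724, 0.006], [0.029, -0.0724, 0.006]], angular=[[0, 0, -0.0875], [0, 0, -0.0875], [0, 0, -0.0875], [0, 0, -0.0875], [0, 0, -0.0875], [0, 0, -0.0875], [0, 0, -0.0875], [0, 0, -0.0875], [0, 0, -0.0875], [0, 0, -0.0875], [0, 0, -0.0875], [0, 0, -0.0875], [0, 0, -0.0875], [0, 0, -0.0875], [0, 0, -0.0875], [0, 0, -0.0875], [0, 0, -0.0875], [0, 0, -0.0875], [0, 0, -0.0875], [0, 0, -0.0875]], gripper=[0, 0, 0, 0, 0, 0, 0, 0, 0, 0, 0, 0, 0, 0, 0, 0, 0, 0, 0, 0])

```text
clock: 2.1
tcp_pos: [0.5177, -0.1435, 0.2355]
tool_rot: [-0.0, 0.998, 0.069, -0.0]
ft_force: [0.5, 0.4, -0.1]
finger_gap: 0.0457
grasp_force: 0.0
```

```bash
python3 - <<'E'
from h import *
from scipy.spatial.transform import Rotation as Ro
s=env.get_state();R=Ro.from_quat(np.roll(s['tool_rot'],-1)).as_matrix()
print(s['clock'],s['tcp_pos'],s['q'],s['finger_gap'],R,np.degrees(np.arctan2(R[1,1],R[0,1])),s['ft_force'])
p=env.camera_params('wrist');im=env.camera('wrist');cv2.imwrite('pics/w0.png',im)
for X in([.5178,-.1421,.088],[.4997,-.0148,.106]):print(proj('wrist',X,p))
import pickle;pickle.dump(p,open('w0.pkl','wb'))
E
```

```text
2.1 [ 0.51773784 -0.14354854  0.23554445] [-2.73324351e-01  1.61553013e-01  1.75118460e+00  9.35795708e-05
  1.22930409e+00  1.15934354e+00] 0.04573666767112472 [[ 9.90479666e-01  1.37658504e-01 -4.08571308e-04]
 [ 1.37658596e-01 -9.90479716e-01  2.06114342e-04]
 [-3.76308201e-04 -2.60395418e-04 -9.99999895e-01]] -82.08762317891735 [ 0.4502144   0.37589605 -0.10296671]
[313.39585381 212.931349  ]
[156.83120265 218.44722926]
```

View pics/w0.png

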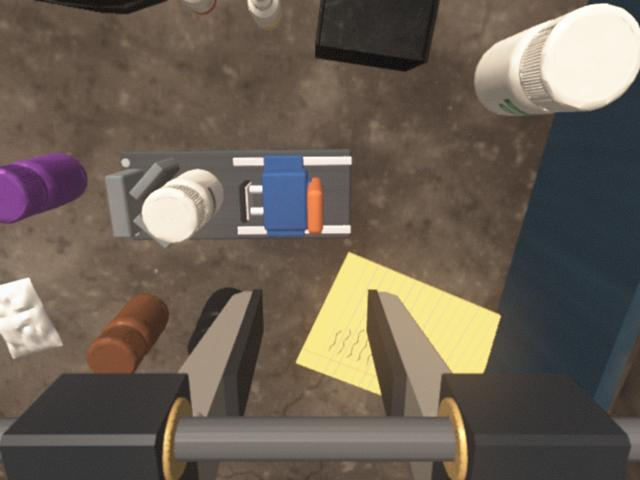

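The wrist picture shows the paddle at (315,206), the lid top at (173,218) and the plate corners at (121,150), (352,150) and (350,239). I'll cross-check these against the top view.

```bash
python3 - <<'E'
from h import *
import pickle;p=pickle.load(open('w0.pkl','rb'))
im=cv2.imread('pics/w0.png').astype(int)
m=((im[...,2]-im[...,0]>120)&(im[...,2]>180)&(im[...,1]<140)).astype(np.uint8);m[250:]=0
ys,xs=np.where(m);print('orange bbox',xs.min(),xs.max(),ys.min(),ys.max(),len(xs))
for y in range(ys.min(),ys.max()+1,9):
    print(y,[tuple(im[y,x]) for x in range(304,328,2)])
o=np.array([.4997,-.0148]);R=np.array([[.99,-.1406],[.1406,.99]])
for nm,u,z in(('c1',(121,150),.008),('c2',(352,150),.008),('c3',(350,239),.008),('padN',(316,179),.088),('padS',(316,233),.088),('lid',(173,218),.106)):
    X=cast('wrist',u,z,p);print(nm,X,R.T@(X[:2]-o))
E
```

```text
orange bbox 308 321 178 231 602
178 [(np.int64(141), np.int64(94), np.int64(72)), (np.int64(102), np.int64(72), np.int64(60)), (np.int64(127), np.int64(91), np.int64(76)), (np.int64(130), np.int64(91), np.int64(73)), (np.int64(90), np.int64(110), np.int64(194)), (np.int64(76), np.int64(119), np.int64(217)), (np.int64(71), np.int64(112), np.int64(205)), (np.int64(72), np.int64(99), np.int64(160)), (np.int64(85), np.int64(92), np.int64(106)), (np.int64(93), np.int64(94), np.int64(101)), (np.int64(89), np.int64(95), np.int64(99)), (np.int64(89), np.int64(91), np.int64(97))]
187 [(np.int64(136), np.int64(92), np.int64(69)), (np.int64(118), np.int64(84), np.int64(69)), (np.int64(86), np.int64(117), np.int64(211)), (np.int64(79), np.int64(131), np.int64(235)), (np.int64(79), np.int64(131), np.int64(236)), (np.int64(77), np.int64(128), np.int64(232)), (np.int64(73), np.int64(122), np.int64(226)), (np.int64(68), np.int64(108), np.int64(207)), (np.int64(60), np.int64(94), np.int64(172)), (np.int64(69), np.int64(80), np.int64(111)), (np.int64(89), np.int64(89), np.int64(95)), (np.int64(88), np
[... 1930 characters left out ...]
int64(131), np.int64(235)), (np.int64(74), np.int64(124), np.int64(228)), (np.int64(67), np.int64(112), np.int64(212)), (np.int64(57), np.int64(96), np.int64(180)), (np.int64(54), np.int64(79), np.int64(138)), (np.int64(85), np.int64(89), np.int64(100)), (np.int64(85), np.int64(88), np.int64(98))]
c1 [0.53697258 0.0567723  0.008     ] [0.04696292 0.06561605]
c2 [ 0.56908125 -0.17415341  0.008     ] [ 0.04628235 -0.16751488]
c3 [ 0.47616125 -0.18733417  0.008     ] [-0.04756167 -0.16749928]
padN [ 0.5470932  -0.14028149  0.088     ] [ 0.02927657 -0.13089016]
padS [ 0.50029045 -0.14681024  0.088     ] [-0.01797609 -0.13077315]
lid [ 0.50190424 -0.02792534  0.106     ] [ 0.00033677 -0.013304  ]
```

Emit:
send_rows(offset=[[0, 0, -0.06], [0, 0, -0.06], [0, 0, -0.06], [0, 0, -0.06], [0, 0, -0.06], [0, 0, -0.035], [0, 0, -0.02], [0, 0, -0.01], [0, 0, 0], [0, 0, 0], [0, 0, 0], [0, 0, 0], [0, 0, 0]], angular=[[0, 0, 0], [0, 0, 0], [0, 0, 0], [0, 0, 0], [0, 0, 0], [0, 0, 0], [0, 0, 0], [0, 0, 0], [0, 0, 0], [0, 0, 0], [0, 0, 0], [0, 0, 0], [0, 0, 0]], gripper=[0, 0, 0, 0, 0, 0, 0, 0, 0.4, 0.6, 1, 1, 1])

```text
clock: 3.45
tcp_pos: [0.5179, -0.142, 0.0537]
tool_rot: [0.0, 0.997, 0.072, 0.0]
ft_force: [-0.6, 0.6, -0.2]
finger_gap: 0.0084
grasp_force: 0.0
```

```bash
python3 - <<'E'
from h import *
im=env.camera('wrist');a=env.camera('side');print({k:env.get_state()[k] for k in('finger_gap','grasp_force','tcp_pos','clock','ft_force')})
cv2.imwrite('pics/w1.png',np.hstack([cv2.resize(im,(400,300)),cv2.resize(a[200:350,240:440],(400,300))]))
E
```

```text
{'finger_gap': 0.0011142307530937453, 'grasp_force': 0.0, 'tcp_pos': array([ 0.51777815, -0.14199326,  0.05344743]), 'clock': 3.55, 'ft_force': array([-0.01777801, -0.01507617, -0.48674123])}
```

View pics/w1.png

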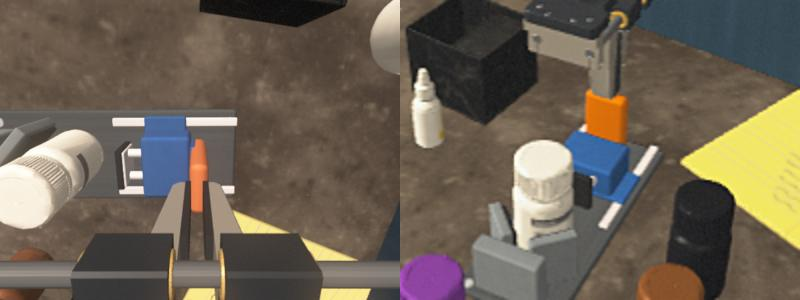

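```bash
python3 - <<'E'
from h import *
t=env.get_state()['tcp_pos'];o=np.array([.4997,-.0148]);R=np.array([[.99,-.1406],[.1406,.99]])
for n in('side','wrist'):
    f=lambda X:(proj(n,X)-[240,200])*2+[400,0] if n=='side' else proj(n,X)*.625
    print(n,'tcp',f(t),'tcp+35mm',f(t+[0,0,.035]))
    for y in(-.137,-.123):
      for x in(-.02,.02):
        for z in(.088,.045): print(x,y,z,f([*(o+R@[x,y]),z]).round(0))
print(R.T@(t[:2]-o))
E
```

```text
side tcp [604.76731372 123.40391548] tcp+35mm [605.77718568  93.33192119]
-0.02 -0.137 0.088 [630.  95.]
-0.02 -0.137 0.045 [628. 131.]
0.02 -0.137 0.088 [590.  83.]
0.02 -0.137 0.045 [589. 119.]
-0.02 -0.123 0.088 [624. 103.]
-0.02 -0.123 0.045 [622. 140.]
0.02 -0.123 0.088 [583.  91.]
0.02 -0.123 0.045 [583. 128.]
wrist tcp [197.03506234 173.11794399] tcp+35mm [197.10838319 191.17319908]
-0.02 -0.137 0.088 [208. 215.]
-0.02 -0.137 0.045 [206. 190.]
0.02 -0.137 0.088 [209. 165.]
0.02 -0.137 0.045 [207. 148.]
-0.02 -0.123 0.088 [190. 215.]
-0.02 -0.123 0.045 [191. 190.]
0.02 -0.123 0.088 [189. 165.]
0.02 -0.123 0.045 [191. 148.]
[ 1.39936226e-05 -1.28463115e-01]
```

```bash
python3 - <<'E'
from h import *
im=env.camera('wrist');a=env.camera('side');t=env.camera('top');print({k:env.get_state()[k] for k in('finger_gap','grasp_force','tcp_pos','clock','ft_force')})
cv2.imwrite('pics/w2.png',np.hstack([cv2.resize(im[200:400,240:400],(480,600)),cv2.resize(a[235:295,310:370],(320,600))[:600]]))
E
```

```text
{'finger_gap': 0.0005361701460258682, 'grasp_force': 0.0, 'tcp_pos': array([ 0.51765093, -0.14195022,  0.05324503]), 'clock': 3.7, 'ft_force': array([-0.4918965 ,  0.58519729, -0.57150024])}
```

View pics/w2.png

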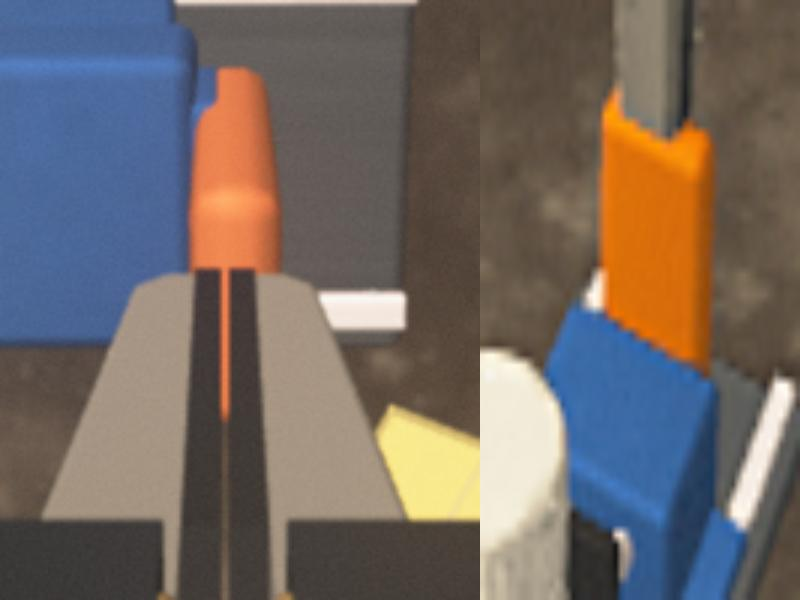

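```bash
python3 - <<'E'
from h import *
from scipy.spatial.transform import Rotation as Ro
s=env.get_state();p=env.camera_params('wrist');R=Ro.from_quat(np.roll(s['tool_rot'],-1)).as_matrix()
c=-p['R'].T@p['t'];print('cam in tool',R.T@(c-s['tcp_pos']),'view dir in tool',R.T@p['R'][2],p['fx'])
for g in(0,.023):
  for z in(0,-.019,-.03,-.04):
    for x in(-.01,0,.01): print(g,z,x,proj('wrist',s['tcp_pos']+R@np.array([x,g,z]),p).round(0))
E
```

```text
cam in tool [ 0.08363215 -0.00027957 -0.20913094] view dir in tool [-2.95183585e-01 -3.64677278e-04  9.55440484e-01] 423.6390576050261
0 0 -0.01 [315. 294.]
0 0 0 [315. 277.]
0 0 0.01 [315. 259.]
0 -0.019 -0.01 [315. 310.]
0 -0.019 0 [315. 292.]
0 -0.019 0.01 [315. 272.]
0 -0.03 -0.01 [315. 321.]
0 -0.03 0 [315. 301.]
0 -0.03 0.01 [315. 281.]
0 -0.04 -0.01 [315. 331.]
0 -0.04 0 [315. 311.]
0 -0.04 0.01 [315. 290.]
0.023 0 -0.01 [358. 294.]
0.023 0 0 [359. 277.]
0.023 0 0.01 [359. 259.]
0.023 -0.019 -0.01 [362. 310.]
0.023 -0.019 0 [363. 292.]
0.023 -0.019 0.01 [363. 272.]
0.023 -0.03 -0.01 [364. 321.]
0.023 -0.03 0 [365. 301.]
0.023 -0.03 0.01 [366. 281.]
0.023 -0.04 -0.01 [367. 331.]
0.023 -0.04 0 [368. 311.]
0.023 -0.04 0.01 [369. 290.]
```

The view contradicts the reported TCP. The visible fingertips end about 37 mm short of it (tips at row 290, where a 46 mm gap spans 104 px). The fingers have therefore shut just above the paddle with no force. I'll reopen, then descend in small force-checked steps.

Emit:
send_rows(offset=[[0, 0, 0], [0, 0, 0], [0, 0, 0], [0, 0, 0], [0, 0, 0], [0, 0, -0.01], [0, 0, -0.01], [0, 0, -0.01]], angular=[[0, 0, 0], [0, 0, 0], [0, 0, 0], [0, 0, 0], [0, 0, 0], [0, 0, 0], [0, 0, 0], [0, 0, 0]], gripper=[0, 0, 0, 0, 0, 0, 0, 0])

```text
clock: 4.5
tcp_pos: [0.5175, -0.1419, 0.0376]
tool_rot: [-0.0, 0.997, 0.072, -0.0]
ft_force: [-0.5, -0.2, 0.4]
finger_gap: 0.0459
grasp_force: 0.0
```

Emit:
send_rows(offset=[[0, 0, -0.01], [0, 0, 0]], angular=[[0, 0, 0], [0, 0, 0]], gripper=[0, 0])

```text
clock: 4.7
tcp_pos: [0.517, -0.1417, 0.0322]
tool_rot: [-0.0, 0.997, 0.072, -0.001]
ft_force: [0.4, -0.5, -0.1]
finger_gap: 0.0461
grasp_force: 0.0
```

No contact at a reported z of 0.032, which is below the carriage top (0.043), so the offset is confirmed.

Emit:
send_rows(offset=[[0, 0, -0.01], [0, 0, -0.01], [0, 0, -0.008], [0, 0, 0], [0, 0, 0], [0, 0, 0], [0, 0, 0], [0, 0, 0], [0, 0, 0]], angular=[[0, 0, 0], [0, 0, 0], [0, 0, 0], [0, 0, 0], [0, 0, 0], [0, 0, 0], [0, 0, 0], [0, 0, 0], [0, 0, 0]], gripper=[0, 0, 0, 0.3, 0.5, 1, 1, 1, 1])

```text
clock: 5.6
tcp_pos: [0.518, -0.1429, 0.0194]
tool_rot: [0.001, 0.997, 0.072, 0.0]
ft_force: [-0.2, -6.6, -0.9]
finger_gap: 0.0133
grasp_force: 30.0
```

Emit:
send_rows(offset=[[-0.0007, 0.005, 0], [-0.0007, 0.005, 0], [-0.0007, 0.005, 0], [-0.0007, 0.005, 0], [-0.0007, 0.005, 0], [-0.0007, 0.005, 0], [-0.0007, 0.005, 0], [-0.0007, 0.005, 0], [-0.0007, 0.005, 0], [-0.0007, 0.005, 0]], angular=[[0, 0, 0], [0, 0, 0], [0, 0, 0], [0, 0, 0], [0, 0, 0], [0, 0, 0], [0, 0, 0], [0, 0, 0], [0, 0, 0], [0, 0, 0]], gripper=[1, 1, 1, 1, 1, 1, 1, 1, 1, 1])

```text
clock: 6.6
tcp_pos: [0.5145, -0.1192, 0.0194]
tool_rot: [0.002, 0.997, 0.073, 0.0]
ft_force: [-0.3, -14.5, -3.1]
finger_gap: 0.014
grasp_force: 30.0
```

Emit:
send_rows(offset=[[-0.0006, 0.004, 0]], angular=[[0, 0, 0]], gripper=[1])

```text
clock: 6.7
tcp_pos: [0.5142, -0.1172, 0.0194]
tool_rot: [0.002, 0.997, 0.073, 0.0]
ft_force: [-1.1, -14.5, -2.9]
finger_gap: 0.0139
grasp_force: 30.0
```

Emit:
send_rows(offset=[[-0.0006, 0.004, 0]], angular=[[0, 0, 0]], gripper=[1])

```text
clock: 6.8
tcp_pos: [0.5139, -0.1153, 0.0194]
tool_rot: [0.002, 0.997, 0.073, 0.0]
ft_force: [0.1, -16.0, -2.4]
finger_gap: 0.0136
grasp_force: 30.0
```

Emit:
send_rows(offset=[[-0.0006, 0.004, 0]], angular=[[0, 0, 0]], gripper=[1])

```text
clock: 6.9
tcp_pos: [0.5136, -0.1133, 0.0194]
tool_rot: [0.002, 0.997, 0.072, 0.0]
ft_force: [-0.3, -16.2, -2.6]
finger_gap: 0.0138
grasp_force: 30.0
```

Emit:
send_rows(offset=[[-0.0006, 0.004, 0]], angular=[[0, 0, 0]], gripper=[1])

```text
clock: 7.0
tcp_pos: [0.5133, -0.1113, 0.0194]
tool_rot: [0.002, 0.997, 0.073, 0.0]
ft_force: [-0.7, -15.9, -1.6]
finger_gap: 0.0139
grasp_force: 30.0
```

Emit:
send_rows(offset=[[-0.0006, 0.004, 0]], angular=[[0, 0, 0]], gripper=[1])

```text
clock: 7.1
tcp_pos: [0.513, -0.1094, 0.0194]
tool_rot: [0.002, 0.997, 0.073, 0.0]
ft_force: [-1.9, -15.9, -3.0]
finger_gap: 0.0141
grasp_force: 30.0
```

Emit:
send_rows(offset=[[-0.0006, 0.004, 0]], angular=[[0, 0, 0]], gripper=[1])

```text
clock: 7.2
tcp_pos: [0.5127, -0.1076, 0.0194]
tool_rot: [0.002, 0.997, 0.073, 0.0]
ft_force: [-1.3, -18.8, -3.2]
finger_gap: 0.0135
grasp_force: 30.0
```

Emit:
send_rows(offset=[[-0.0006, 0.004, 0]], angular=[[0, 0, 0]], gripper=[1])

```text
clock: 7.3
tcp_pos: [0.5125, -0.1058, 0.0195]
tool_rot: [0.002, 0.997, 0.073, 0.0]
ft_force: [-0.1, -20.3, -2.8]
finger_gap: 0.0139
grasp_force: 30.0
```

Emit:
send_rows(offset=[[-0.0003, 0.002, 0]], angular=[[0, 0, 0]], gripper=[1])

```text
clock: 7.4
tcp_pos: [0.5123, -0.1049, 0.0194]
tool_rot: [0.002, 0.997, 0.073, 0.0]
ft_force: [-1.4, -20.8, -2.9]
finger_gap: 0.0139
grasp_force: 30.0
```

```bash
python3 - <<'E'
from h import *
s=env.get_state();print(s['tcp_pos'],s['ft_force'],s['clock'])
im=env.camera('top');cv2.imwrite('pics/t1.png',im)
a=env.camera('side');cv2.imwrite('pics/c1.png',np.hstack([cv2.resize(im[222:297,217:317],(400,300),interpolation=cv2.INTER_CUBIC),cv2.resize(a[235:355,265:385],(300,300),interpolation=cv2.INTER_CUBIC)]))
E
```

```text
[ 0.51233666 -0.10493985  0.01944007] [ -1.43737779 -20.84307447  -2.85616016] 7.4
```

View pics/c1.png

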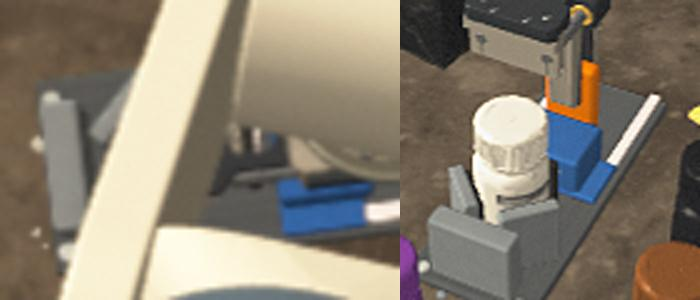

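The jar is seated in the V, with the pad at about 7 N by force. Now I'll let go with a small opening, rise and move over the lid.

Emit:
send_rows(offset=[[0, 0, 0], [0, 0, 0], [0, 0, 0], [0, 0, 0.02], [0, 0, 0.04], [0, 0, 0.04], [0, 0, 0.04], [0, 0, 0.04], [-0.0064, 0.03, 0], [-0.0064, 0.05, 0], [-0.0064, 0.05, 0], [-0.0064, 0.05, 0], [0, 0, 0], [0, 0, 0]], angular=[[0, 0, 0], [0, 0, 0], [0, 0, 0], [0, 0, 0], [0, 0, 0], [0, 0, 0], [0, 0, 0], [0, 0, 0], [0, 0, 0], [0, 0, 0], [0, 0, 0], [0, 0, 0], [0, 0, 0], [0, 0, 0]], gripper=[0.4, 0.4, 0.4, 0.4, 0.4, 0.4, 0.4, 0.4, -1, -1, -1, -1, -1, -1])

```text
clock: 8.9
tcp_pos: [0.4986, -0.0111, 0.1089]
tool_rot: [0.0, 0.997, 0.073, -0.0]
ft_force: [-0.5, 0.5, -0.4]
finger_gap: 0.0735
grasp_force: 0.0
```

```bash
python3 - <<'E'
from h import *
import pickle
s=env.get_state();print(s['tcp_pos'],s['ft_force'],s['finger_gap'],s['q'])
p=env.camera_params('wrist');im=env.camera('wrist');cv2.imwrite('pics/w3.png',im);pickle.dump(p,open('w3.pkl','wb'))
print(proj('wrist',[.4997,-.0148,.106],p),proj('wrist',[.4997,-.0148,.03],p))
E
```

```text
[ 0.4986     -0.01114338  0.10885331] [-0.53654221  0.45695134 -0.41994621] 0.07350624641485674 [-2.52981533e-02  2.38692177e-01  1.96308589e+00 -8.54814765e-05
  9.40329979e-01  1.39977740e+00]
[322.23851026 273.97771787] [320.40168454 234.62467775]
```

View pics/w3.png

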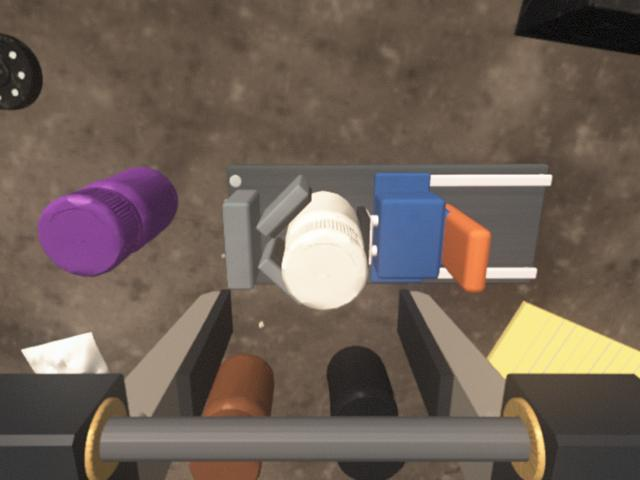

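The lid top is centred near (325,268), spanning columns 283–368 down to row 308. The pad sits against the jar, which is seated in the V. Next is a refined lid centre.

```bash
python3 - <<'E'
from h import *
import pickle;p=pickle.load(open('w3.pkl','rb'))
for nm,u,z in(('lid',(325,268),.106),('L',(283,262),.106),('Rr',(368,262),.106),('bot',(325,308),.106),('c1',(229,165),.008),('c2',(547,165),.008),('c3',(535,283),.008)):
    X=cast('wrist',u,z,p);print(nm,X.round(4),(np.array([[.99,.1406],[-.1406,.99]])@(X[:2]-[.4997,-.0148])).round(4))
g=cv2.cvtColor(cv2.imread('pics/w3.png'),cv2.COLOR_BGR2GRAY)
print(g[210:315:4,325])
E
```

```text
lid [ 0.5033 -0.0157  0.106 ] [ 0.0034 -0.0014]
L [0.5034 0.0068 0.106 ] [0.0067 0.0209]
Rr [ 0.51   -0.0378  0.106 ] [ 0.0069 -0.0242]
bot [ 0.4801 -0.0193  0.106 ] [-0.02   -0.0017]
c1 [0.5358 0.0573 0.008 ] [0.0459 0.0663]
c2 [ 0.569  -0.1704  0.008 ] [ 0.0467 -0.1637]
c3 [ 0.4787 -0.1891  0.008 ] [-0.0453 -0.1696]
[246 253 249 235 227 253 253 246 243 245 242 242 241 242 241 240 242 241
 242 240 240 240 240 237 227 121  98]
```

Emit:
send_rows(offset=[[0.0066, -0.01, 0], [0, 0, -0.025], [0, 0, -0.025], [0, 0, -0.025], [0, 0, -0.025], [0, 0, 0]], angular=[[0, 0, 0], [0, 0, 0], [0, 0, 0], [0, 0, 0], [0, 0, 0], [0, 0, 0]], gripper=[-0.8, -0.8, -0.8, -0.8, -0.8, -0.8])

```text
clock: 9.55
tcp_pos: [0.5006, -0.0169, 0.0569]
tool_rot: [-0.0, 0.997, 0.072, -0.002]
ft_force: [0.3, -0.5, 0.2]
finger_gap: 0.0823
grasp_force: 0.0
```

Emit:
send_rows(offset=[[0, 0, -0.012], [0, 0, -0.012], [0, 0, -0.01], [0, 0, 0]], angular=[[0, 0, 0], [0, 0, 0], [0, 0, 0], [0, 0, 0]], gripper=[-0.8, -0.8, -0.8, -0.8])

```text
clock: 9.95
tcp_pos: [0.502, -0.0169, 0.0416]
tool_rot: [-0.0, 0.997, 0.072, -0.0]
ft_force: [0.2, -0.1, -0.6]
finger_gap: 0.0829
grasp_force: 0.0
```

Emit:
send_rows(offset=[[0, 0, 0], [0, 0, 0], [0, 0, 0], [0, 0, 0], [0, 0, 0], [0, 0, 0], [0, 0, 0], [0, 0, 0]], angular=[[0, 0, 0], [0, 0, 0], [0, 0, 0], [0, 0, 0], [0, 0, 0], [0, 0, 0], [0, 0, 0], [0, 0, 0]], gripper=[-0.3, -0.15, -0.1, 0, 0.1, 1, 1, 1])

```text
clock: 10.75
tcp_pos: [0.5025, -0.0167, 0.0424]
tool_rot: [-0.0, 0.997, 0.072, 0.0]
ft_force: [-1.1, 2.9, 3.9]
finger_gap: 0.0454
grasp_force: 30.0
```

Emit:
send_rows(offset=[[0, 0, 0], [0, 0, 0], [0, 0, 0], [0, 0, 0], [0, 0, 0], [0, 0, 0], [0, 0, 0], [0, 0, 0], [0, 0, 0], [0, 0, 0]], angular=[[0, 0, 0.04], [0, 0, 0.04], [0, 0, 0.04], [0, 0, 0.04], [0, 0, 0.04], [0, 0, 0.04], [0, 0, 0.04], [0, 0, 0.04], [0, 0, 0.04], [0, 0, 0.04]], gripper=[1, 1, 1, 1, 1, 1, 1, 1, 1, 1])

```text
clock: 11.75
tcp_pos: [0.5021, -0.0167, 0.0424]
tool_rot: [-0.0, 0.931, 0.364, -0.0]
ft_force: [-2.3, 3.3, 7.5]
finger_gap: 0.046
grasp_force: 30.0
```

```bash
cat > st.py <<'E'
from h import *
s=env.get_state();q=s['tool_rot']
print(s['clock'],s['tcp_pos'],'yaw',2*np.arctan2(q[2],q[1])-np.pi/2,s['ft_force'],s['ft_torque'],s['finger_gap'],s['grasp_force'])
E
python3 st.py
```

```text
11.75 [ 0.50205471 -0.01667652  0.0424275 ] yaw -0.8247148710801595 [-2.32050462  3.26554795  7.46055635] [ 0.48991726  0.61030835 -0.10244514] 0.04602600233255513 29.998232817597454
```

Emit:
send_rows(offset=[[0, 0, 0], [0, 0, 0], [0, 0, 0], [0, 0, 0], [0, 0, 0], [0, 0, 0], [0, 0, 0], [0, 0, 0], [0, 0, 0], [0, 0, 0], [0, 0, 0], [0, 0, 0], [0, 0, 0]], angular=[[0, 0, 0.04], [0, 0, 0.04], [0, 0, 0.04], [0, 0, 0.04], [0, 0, 0.04], [0, 0, 0.04], [0, 0, 0.04], [0, 0, 0.04], [0, 0, 0.04], [0, 0, 0.04], [0, 0, 0.04], [0, 0, 0.04], [0, 0, 0]], gripper=[1, 1, 1, 1, 1, 1, 1, 1, 1, 1, 1, 1, 1])

```text
clock: 13.05
tcp_pos: [0.5025, -0.0168, 0.0427]
tool_rot: [-0.0, 0.743, 0.669, 0.0]
ft_force: [-2.7, 3.4, 10.2]
finger_gap: 0.046
grasp_force: 30.0
```

```bash
python3 st.py
```

```text
13.05 [ 0.50246279 -0.01679668  0.04265305] yaw -0.10507852439965526 [-2.66969875  3.42043198 10.15366306] [0.54496167 0.4746951  0.00879547] 0.04598844313232111 29.999602880270686
```

Emit:
send_rows(offset=[[0, 0, 0.003], [0, 0, 0.003], [0, 0, 0.003], [0, 0, 0]], angular=[[0, 0, 0], [0, 0, 0], [0, 0, 0], [0, 0, 0]], gripper=[1, 1, 1, 1])

```text
clock: 13.45
tcp_pos: [0.5022, -0.0169, 0.0467]
tool_rot: [-0.0, 0.744, 0.668, -0.0]
ft_force: [-1.0, 3.7, -0.4]
finger_gap: 0.0459
grasp_force: 30.0
```

Emit:
send_rows(offset=[[0, 0, 0.005], [0, 0, 0.005], [0, 0, 0.006], [0, 0, 0.006], [0, 0, 0.006], [0, 0, 0.006], [0, 0, 0.006], [0, 0, 0.006], [0, 0, 0.005], [0, 0, 0.004], [0, 0, 0.002], [0, 0, 0], [0, 0, 0], [0, 0, 0]], angular=[[0, 0, 0], [0, 0, 0], [0, 0, 0], [0, 0, 0], [0, 0, 0], [0, 0, 0], [0, 0, 0], [0, 0, 0], [0, 0, 0], [0, 0, 0], [0, 0, 0], [0, 0, 0], [0, 0, 0], [0, 0, 0]], gripper=[1, 1, 1, 1, 1, 1, 1, 1, 1, 1, 1, 1, 1, 1])

```text
clock: 14.85
tcp_pos: [0.5022, -0.017, 0.0751]
tool_rot: [-0.0, 0.744, 0.668, -0.0]
ft_force: [-3.0, 0.6, -0.4]
finger_gap: 0.0462
grasp_force: 30.0
```

```bash
python3 st.py; python3 - <<'E'
from h import *
a=env.camera('side');cv2.imwrite('pics/s9.png',cv2.resize(a[210:360,240:400],(640,600),interpolation=cv2.INTER_CUBIC))
E
```

```text
14.85 [ 0.50220519 -0.01695587  0.07505183] yaw -0.10695558658027893 [-3.03077371  0.55243039 -0.39091662] [-0.00572739  0.78117864 -0.07818221] 0.046249063288047086 30.006016893312335
```

View pics/s9.png

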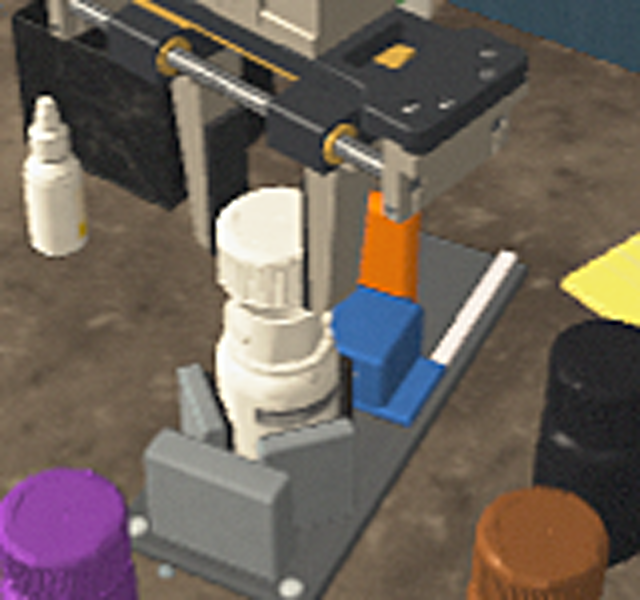

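```bash
python3 - <<'E'
from h import *
for z in(.101,.106,.112,.130,.138,.146):
    print(z,((proj('side',[.501,-.016,z])-[240,210])*4).round(0))
E
```

```text
0.101 [275. 293.]
0.106 [275. 284.]
0.112 [274. 273.]
0.13 [274. 238.]
0.138 [273. 222.]
0.146 [273. 206.]
```

```bash
python3 -c "
from station import env
print(env.sign_off())"
```

```text
the job is handed in; nothing more can be done
None
```

The job is handed in after about 15 s on the robot's clock: by force the pad presses the jar into the V with about 7 N, and the lid was turned about 1.3 rad, came free, and is held about a centimetre above the mouth; no verdict came back at sign-off.

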